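# Set the air regulator to 2 bar for the spray gun

### The arm

A 6-joint arm with a two-finger parallel gripper is mounted at the origin on the work surface. World frame = base frame: x ahead of the robot, y to its left, z up, the work surface at z = 0. Lengths are in m, angles in rad, forces in N, time in s.
With the tool pointing down it reaches from about 0.275 to 0.85 m from the base axis. Payload 19 kg.
Tool frame: the origin (TCP) lies where the fingers leave the gripper's body, on its centre line; the fingertips stand 73 mm ahead of it and the grasp point (between the pads) lies 54 mm ahead of it; z points along the fingers, y is the direction in which the jaws open and shut (so a half turn about z gives the same grasp; the last joint's range is limited). The gripper opens to 85 mm and grips with 20 to 120 N. Pads are 22 mm wide; open, the fingers measure 114 mm over their backs; the gripper's body (76 mm by 85 mm) begins 54 mm behind the grasp point. The pads swing forward as they close: fully open they stand 13 mm farther back than shut.
Start: joints at [1.178, 0.15, 1.437, -0, 1.554, -0.134], TCP at [0.147, 0.556, 0.304] pointing down, gripper open.
Joint ranges: [-2.8, 2.8], [-0.68, 2.1], [0.12, 2.68], [-1.39, 4.53], [0.16, 2.79], [-2.81, 2.81]. Speed limits (rad/s): [1.89, 1.89, 2.22, 3.01, 3.01, 3.01].

### API

Orientations are given as a rotation vector (axis times angle).
In Python, from cell import arm gives the robot as it stands. The module is installed in compiled form; this text tells all that it offers.
- The arm moves only by the tool move_arm, never from a script. Its arguments are lists of equal length, an entry for each row: "rot": the turn, a rotation vector about the tool's x, y, z in degrees, a list of three; "linear": the shift along the tool's x, y, z in cm, a list of three; "fingers": the gripper's target within -1 to 1 (shut at 1, half-way at 0, fully open at -1). In form: {"rot": [[wx, wy, wz], ...], "linear": [[x, y, z], ...], "fingers": [fingers, ...]}. A call has 1 to 10 rows; each row is the pose to reach, as a shift and turn from the pose commanded when the call began, along the tool's axes at that moment; what a row does not reach only later rows make up. A row lasts 1/10 s, in which the tool goes at most 50 mm and 8.59 degrees, less where a joint would pass 70% of its speed; a pose out of reach is approached as far as the arm can. A call with a gripper value outside its range is refused whole. The fingers move at their own pace and stop on an object; the grip force is fixed at half the most. Time passes only in rows, so rows that repeat a pose let the fingers close. It gives the time, the measured TCP pose, the force and the opening at its end, in the units of the state.
- arm.state(): the state, without advancing time (a new reading comes with each control period).
- arm.capture(name): name is "side" or "top" or "wrist"; returns a dict with "color" (400x640x3 uint8, red, green, blue), "z_map" (400x640 float32, m along the optical axis (not along the pixel's ray), 0 where there is no reading), "fx", "fy", "cx", "cy" (pixels), "rvec" (rotation vector, rad) and "tvec" (3), from world to camera coordinates, as OpenCV has them. Camera axes: x right, y down, z forward; pixel columns grow to the right and rows downward; lengths in m; the calibration is good to about 2 mm. A picture is of the moment at which its call begins.
- arm.sign_off(): hands the job in, once; it reports no verdict.
Trained networks look in a picture, given as the dict that the camera call returned (one of the last four; its "shot" number tells which), for a name from the list of things; names that differ only in an ending like _2 or _b are one class to them, and where a whole thing is asked for, a point or a joint stands for the part that bears it (a point fixed in the world has none). Each returns a list of dicts, best first, with "p" (0 to 1); they miss things now and then, are a little off and sometimes report something else, mostly with a low value. They report only what shows in the picture. A call takes as long as a camera call. They do not tell look-alikes from the thing itself.
- arm.boxes_of(thing, picture): "position" ([column, row] in pixels, amid what is visible of it).
- arm.cut_out(thing, picture): "region" (400x640 bool, what is visible of it) and "position" ([column, row] in pixels, amid what is visible of it).
- arm.pinpoint(thing, picture): "position" ([column, row] in pixels: a listed point, or the origin of a listed thing).
The state is a dict: "t": time; "joints": joint angles; "dq": joint speeds; "joint_efforts": joint torques, N m; "tcp_pos": TCP position; "tcp_rot": TCP orientation; "force": force on the tool from outside, world axes, zero at the start; "ft_torque": the same for the moment, N m; "gripper_width": finger opening in m.
Only numpy, scipy, OpenCV 4.12 (cv2) and the standard library are available. Lean on these libraries where they do the work, as an engineer would, in place of code of your own. Each camera call takes 0.05 s, during which the arm holds its last target.

### The job

Set the air regulator on the bench to 2 bar for the spray gun: lift its round knob until it unlocks, turn it clockwise until the gauge points to the 2 bar mark, then press the knob back down fully home so that it is locked at 2 bar or in the lock position nearest to it, and let go. Do not force the knob: if its lock teeth meet and it will not go down, ease it a little to one side or the other and feel for the gap. Leave the spray gun, the drill bits and the tin where they stand.

Things in the scene. Friction and masses are not known exactly. Their poses are not given: they have to be found in the camera images.
- regulator: Compressed-air filter-regulator on a steel bracket bolted to the bench: metal body, bowl below, round knob on top, tilted gauge in front. Does not move. Origin on the bench under the knob axis; z up, x towards the gauge side, y towards the inlet pipe. Nothing but the knob rises above 166 mm within 85 mm of the knob axis.
- knob: Round ribbed black knob, 60 mm across, 42 mm high, upright axis, free all round for fingers from above. Origin: centre of its underside, 170 mm above the bench when locked; z up. Slides up and down stiffly (about 5 N) and stays where left. When up it turns under about 0.12 N m of drag; clockwise, seen from above, raises the pressure.
- lift (a joint): How far the knob is lifted, m: 0 = fully home and locked (it then cannot turn). It rises a few mm to a firm stop; its lock teeth come free shortly before that stop, and only then may it be turned. Pressed home it bottoms firmly at 0.
- bonnet: Fixed grey neck on which the knob slides, 53 mm across; origin on the knob axis, 166 mm above the bench. Holds the lift stop and a ring of lock teeth hidden under the knob. A gap lies within 18 degrees of turn to one side or the other, with 2 degrees of play each way. Tooth on tooth, the knob stops about 6 mm short of home. Over 30 N on teeth or lift stop ruins them; 10 to 15 N is plenty.
- gauge: Round pressure gauge, 63 mm across, on the regulator's front, its white dial tilted upward. Origin: centre of the dial. x axis out of the dial towards the reader, z axis up the dial to the 2 bar mark. Scale 0 to 4 bar, 67.5 degrees a bar, clockwise; long marks at whole bars, 2 bar at the top of the dial.
- pointer: Black gauge pointer. Origin at its hub, on the dial's centre; its z axis points along it to its tip, 22 mm out; its x axis as the gauge's. It turns clockwise as the pressure rises, by 0.6 degrees for each degree of the knob.
- pointer_tip (a point): Tip of the gauge pointer, 22 mm from the hub.
- two_bar_mark (a point): The 2 bar mark at the top of the dial, 22 mm from the hub: the pointer tip comes to this point at exactly 2 bar (0.1 bar is 2.6 mm along the dial).
- spray_gun: Metal spray gun standing on its round cup, 88 mm across, about 185 mm high. Origin under the cup. Leave alone.
- bit_block: Dark wooden block 50 x 130 x 42 mm with five upright drill bits, up to 135 mm high. Origin under its centre. Leave alone.
- varnish_tin: Round tin with a pale band, 86 mm across, 95 mm high. Origin under its centre. Leave alone.
Things that resemble listed ones, but are neither listed nor needed, are in the scene too. What is shaped like the regulator but blue or yellow is not meant.

How it is judged:
By the outcome, as a careful person would: the job done as asked, in the order asked, and still so for the second after the job is handed in, with the robot touching nothing.
It also fails if it takes over 67 s, if anything falls off the work surface, if the arm or the gripper's body presses on something with over 40 N, if the wrist force passes 120 N, or if a joint passes its speed limit or range.

## Working session

There is one attempt and no reset: what is moved stays moved. The work goes in short steps, Python scripts to look and compute and a tool call to move; the robot and the scene stay as the last step left them, time stands still between calls to the robot, and variables do not carry over. Pictures are saved under pics/ and viewed, and the job is handed in when it is done.

Besides the shell and the picture viewer there is one more tool, called after "Emit:" by a JSON object that holds its "fn" and its "kwargs", one argument or row to a line. move_arm: Moves the arm, as the interface text tells. Its arguments: {"type":"object","properties":{"rot":{"type":"array"},"linear":{"type":"array"},"fingers":{"type":"array"}},"required":["rot","linear","fingers"]}

```bash
mkdir -p pics; cat > h.py <<'E'
import numpy as np,cv2
from cell import arm
def save(n,im,s=1): 
    cv2.imwrite('pics/'+n+'.png',cv2.resize(im[:,:,::-1],None,fx=s,fy=s,interpolation=cv2.INTER_CUBIC))
def world(p,c,z=None):
    u,v=p; 
    if z is None:
        w=c['z_map'][max(0,int(v)-2):int(v)+3,max(0,int(u)-2):int(u)+3]; z=np.median(w[w>0]) if (w>0).any() else np.nan
    X=np.array([(u-c['cx'])/c['fx']*z,(v-c['cy'])/c['fy']*z,z])
    R=cv2.Rodrigues(np.array(c['rvec'],float))[0]
    return R.T@(X-np.array(c['tvec']).ravel())
def ray(p,c):
    R=cv2.Rodrigues(np.array(c['rvec'],float))[0]; t=np.array(c['tvec']).ravel()
    return -R.T@t, R.T@np.array([(p[0]-c['cx'])/c['fx'],(p[1]-c['cy'])/c['fy'],1])
def atz(p,c,z):
    o,d=ray(p,c); return o+d*(z-o[2])/d[2]
def proj(X,c):
    return cv2.projectPoints(np.array(X,float).reshape(-1,3),np.array(c['rvec'],float),np.array(c['tvec'],float),np.array([[c['fx'],0,c['cx']],[0,c['fy'],c['cy']],[0,0,1.]]),None)[0].reshape(-1,2)
E
python3 - <<'E'
from h import *
print(arm.state())
for n in ['side','top']:
    c=arm.capture(n); save(n+'0',c['color'])
    for t in ['regulator','knob','gauge','pointer','pointer_tip','two_bar_mark','bonnet']:
        print(n,t,[(np.round(d['position'],1).tolist(),round(d['p'],2)) for d in arm.pinpoint(t,c)])
    for d in arm.boxes_of('knob',c): print('box',d, world(d['position'],c).round(3))
E
```

```text
{'t': 0.0, 'joints': array([ 1.17801728e+00,  1.50981099e-01,  1.43801035e+00, -7.91330957e-06,
        1.55382071e+00, -1.33996373e-01]), 'dq': array([ 0.00018342, -0.00013978,  0.00016765,  0.00161134, -0.00165025,
       -0.00169444]), 'joint_efforts': array([-6.50558621e-03, -7.13039947e+01, -5.70885158e+01, -6.24146251e-04,
        8.88051291e-03,  1.58033663e-05]), 'tcp_pos': array([0.14710233, 0.55570029, 0.3032885 ]), 'tcp_rot': array([-4.05321287e-01, -3.11502308e+00,  1.85258879e-03]), 'force': array([ 0.03260149, -0.65764801, -0.65908405]), 'ft_torque': array([-0.03314013,  0.04571258, -0.02707247]), 'gripper_width': 0.0852769478961678}
side regulator [([346.0, 223.9], 0.97), ([287.4, 183.4], 0.87), ([393.7, 284.5], 0.66)]
side knob [([407.2, 248.0], 0.93), ([352.0, 190.0], 0.76), ([279.3, 146.7], 0.65)]
side gauge [([323.9, 190.2], 0.82), ([370.7, 256.9], 0.72), ([258.3, 147.0], 0.6)]
side pointer []
side pointer_tip [([385.3, 188.1], 0.62)]
side two_bar_mark [([378.2, 249.2], 0.6), ([304.3, 267.9], 0.6), ([328.6, 184.1], 0.54), ([262.5, 145.3], 0.51)]
side bonnet []
box {'position': [353.5, 181.0], 'p': 0.88} [0.489 0.007 0.213]
box {'position': [278.5, 143.1], 'p': 0.8} [ 0.72  -0.119  0.207]
box {'position': [409.3, 242.9], 'p': 0.75} [0.346 0.187 0.217]
box {'position': [390.4, 172.5], 'p': 0.38} [ 0.384 -0.137  0.126]
top regulator [([338.5, 219.9], 0.88), ([271.5, 277.7], 0.59)]
top knob [([393.9, 119.8], 0.87), ([267.2, 286.0], 0.83), ([341.4, 214.8], 0.82)]
top gauge [([265.0, 251.2], 0.72), ([345.1, 182.4], 0.68), ([404.7, 88.7], 0.66)]
top pointer []
top pointer_tip []
top two_bar_mark [([350.9, 192.3], 0.95), ([264.3, 254.2], 0.61), ([404.6, 93.4], 0.58)]
top bonnet []
box {'position': [341.7, 216.4], 'p': 0.96} [ 0.491 -0.011  0.213]
box {'position': [394.8, 114.4], 'p': 0.91} [ 0.722 -0.14   0.218]
box {'position': [264.7, 283.9], 'p': 0.63} [0.343 0.168 0.217]
```

View pics/side0.png

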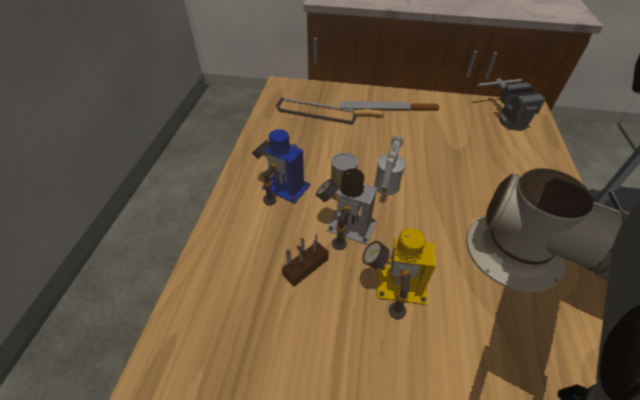

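View pics/top0.png

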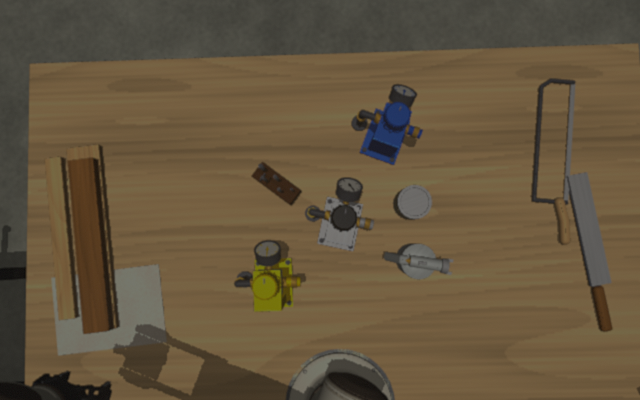

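Candidates for the knob, as (top view px / side view px):
- Grey metal regulator with black knob: (343,216) / (352,182)
- Blue: (395,115) / (279,143)
- Yellow: (265,285) / (410,243)

By the description it is the grey one in the middle. I'll check that in a close crop.

```bash
python3 - <<'E'
from h import *
for n,(u,v) in [('side',(350,200)),('top',(345,205))]:
    c=arm.capture(n); save(n+'crop',c['color'][v-60:v+60,u-75:u+75],5)
    zz=c['z_map']; P=[]
    for y in range(v-50,v+50):
        for x in range(u-50,u+50):
            if zz[y,x]>0:
                w=world((x,y),c,zz[y,x])
                P.append([x,y,*w])
    P=np.array(P)
    k=P[(np.hypot(P[:,2]-.49,P[:,3]+.0)<.05)&(P[:,4]>.2)]
    print(n,len(k),k.mean(0).round(4),k.min(0).round(3),k.max(0).round(3), np.median(k[:,4]))
    (cx,cy),r=cv2.minEnclosingCircle(k[:,2:4].astype(np.float32)); print(cx,cy,r)
    for t in ['knob','gauge','two_bar_mark','pointer_tip','pointer','spray_gun','varnish_tin','bit_block']:
        for d in arm.cut_out(t,c)[:3]:
            m=d['region']; ys,xs=np.nonzero(m); W=np.array([world((a,b),c,zz[b,a]) for a,b in zip(xs,ys) if zz[b,a]>0])
            if len(W): print(t,round(d['p'],2),np.round(d['position']),'med',np.median(W,0).round(3),'min',W.min(0).round(3),'max',W.max(0).round(3))
E
```

```text
side 325 [ 3.531200e+02  1.768062e+02  4.914000e-01 -1.040000e-02  2.111000e-01] [ 3.42e+02  1.68e+02  4.62e-01 -4.50e-02  2.00e-01] [3.64e+02 1.85e+02 5.22e-01 1.30e-02 2.16e-01] 0.21228183812492313
0.4914349913597107 -0.014956244267523289 0.030505318194627762
knob 0.85 [277. 141.] med [ 0.721 -0.13   0.213] min [ 0.696 -0.367  0.001] max [ 0.832 -0.115  0.222]
knob 0.79 [408. 244.] med [0.34  0.182 0.215] min [ 0.255 -0.037 -0.002] max [0.369 0.2   0.22 ]
knob 0.76 [354. 182.] med [ 0.492 -0.001  0.211] min [ 0.463 -0.042  0.173] max [0.521 0.015 0.216]
gauge 0.76 [328. 192.] med [ 0.561 -0.019  0.137] min [ 0.532 -0.15  -0.001] max [0.602 0.001 0.159]
gauge 0.73 [374. 257.] med [0.412 0.177 0.14 ] min [ 0.36   0.039 -0.   ] max [0.442 0.203 0.163]
gauge 0.47 [260. 150.] med [ 0.787 -0.151  0.147] min [ 0.768 -0.188  0.115] max [ 0.816 -0.132  0.163]
two_bar_mark 0.75 [373. 256.] med [0.412 0.178 0.14 ] min [0.381 0.138 0.112] max [0.443 0.203 0.163]
two_bar_mark 0.59 [327. 190.] med [ 0.56  -0.016  0.138] min [ 0.534 -0.065  0.106] max [0.592 0.001 0.159]
two_bar_mark 0.59 [260. 1
[... 1314 characters left out ...]
.172  0.145] min [ 0.744 -0.205  0.113] max [ 0.821 -0.142  0.215]
two_bar_mark 0.62 [265. 253.] med [0.41  0.17  0.143] min [0.381 0.139 0.004] max [0.441 0.221 0.166]
spray_gun 0.68 [417. 258.] med [ 0.383 -0.194  0.119] min [ 0.327 -0.307 -0.006] max [ 0.421 -0.12   0.189]
spray_gun 0.44 [341. 216.] med [ 0.495 -0.015  0.142] min [ 0.409 -0.091 -0.006] max [0.593 0.078 0.219]
varnish_tin 0.76 [414. 202.] med [ 0.526 -0.195  0.093] min [ 0.486 -0.242 -0.   ] max [ 0.569 -0.156  0.102]
varnish_tin 0.42 [339. 215.] med [ 0.489 -0.015  0.212] min [ 0.462 -0.052  0.123] max [0.523 0.013 0.219]
bit_block 0.97 [275. 182.] med [0.591 0.154 0.043] min [ 0.535  0.091 -0.005] max [0.653 0.223 0.134]
```

```bash
python3 - <<'E'
from h import *
c=arm.capture('wrist'); save('wrist0',c['color']); R=cv2.Rodrigues(np.array(c['rvec']))[0]; o=-R.T@np.array(c['tvec']).ravel()
s=arm.state(); T=cv2.Rodrigues(s['tcp_rot'])[0]
print('cam pos in tool',T.T@(o-s['tcp_pos']),'cam z in tool',T.T@R.T[:,2],'cam x', T.T@R.T[:,0], c['fx'],c['cx'],c['cy']); print('T',T.round(3))
E
```

```text
cam pos in tool [ 0.07939756  0.00125872 -0.07038089] cam z in tool [-3.12539923e-01  6.36413423e-04  9.49904412e-01] cam x [-3.90592770e-04  9.99999605e-01 -7.98489823e-04] 301.73842128732633 318.1388994112116 201.14072526968272
T [[-0.967  0.256 -0.   ]
 [ 0.256  0.967 -0.   ]
 [-0.    -0.    -1.   ]]
```

View pics/topcrop.png

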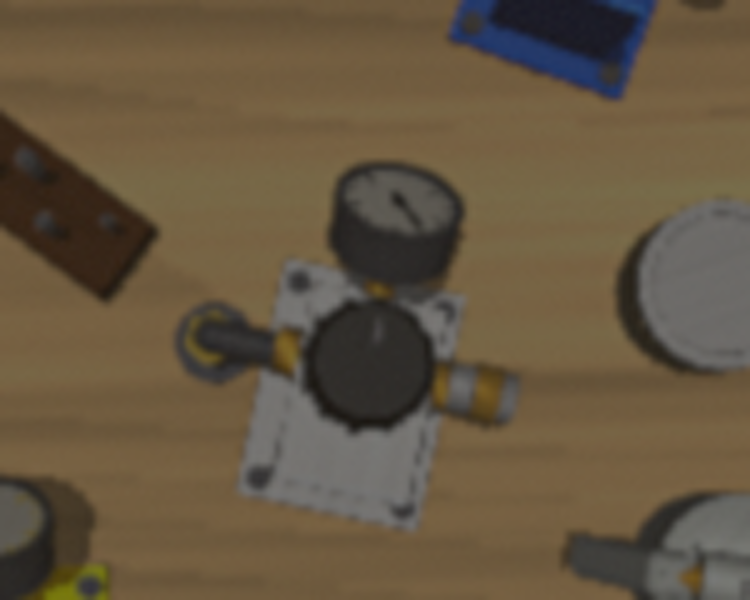

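View pics/sidecrop.png

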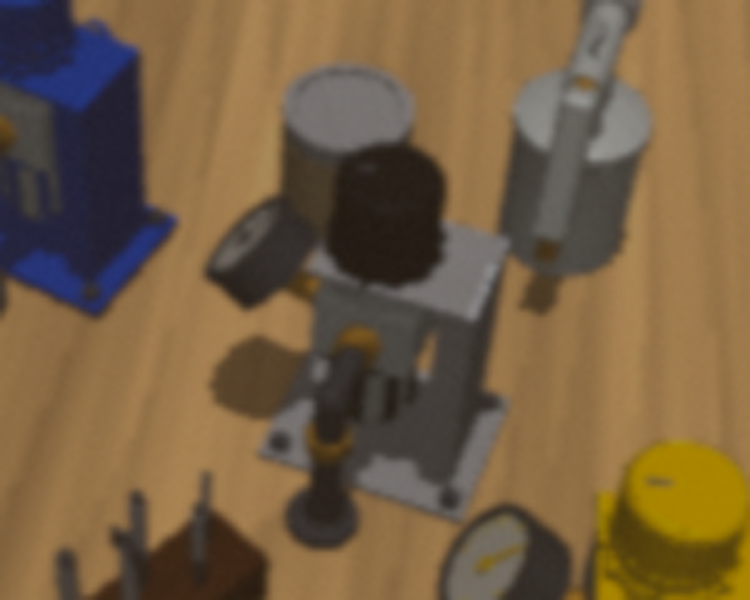

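View pics/wrist0.png

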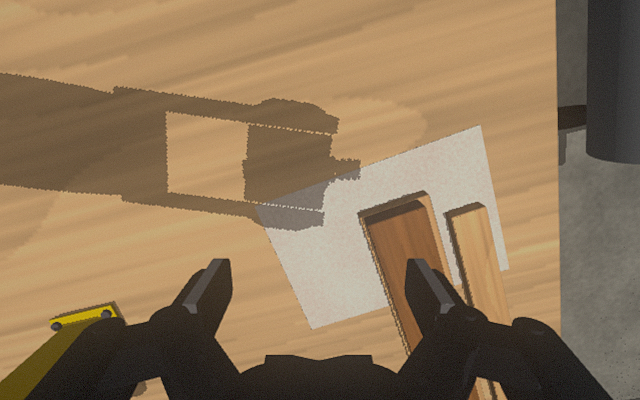

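The crops show one grey metal body on a steel bracket with a round black knob and a white dial; that is the target, with its knob axis at about (0.491, -0.015). I'll now fly above it to read the gauge from close up.

Emit:
{"fn": "move_arm", "kwargs": {
  "rot": [
    [0,0,135],
    [0,0,135],
    [0,0,135],
    [0,0,135],
    [0,0,135],
    [0,0,135],
    [0,0,135],
    [0,0,135],
    [0,0,135],
    [0,0,135]
  ],
  "linear": [
    [-3,-3,-3.7],
    [-7,-7,-3.7],
    [-12,-12,-3.7],
    [-17,-16,-3.7],
    [-22,-21,-3.7],
    [-27,-26,-3.7],
    [-31,-31,-3.7],
    [-36,-35,-3.7],
    [-41,-40,-3.7],
    [-45,-44,-3.7]
  ],
  "fingers": [-1,-1,-1,-1,-1,-1,-1,-1,-1,-1]
}}

```text
t: 2.85
tcp_pos: [0.3976, 0.1355, 0.3412]
tcp_rot: [2.426, 1.995, 0.001]
force: [1.3, 0.4, -0.7]
gripper_width: 0.0859
```

```bash
cat >> h.py <<'E'
def rel(P,yaw=None):
    s=arm.state(); T=cv2.Rodrigues(s['tcp_rot'])[0]
    y=np.degrees(np.arctan2(T[1,0],T[0,0])); print('tcp',s['tcp_pos'].round(4),'yaw',y.round(1),'tilt',T[:,2].round(3),'q6',np.degrees(s['joints'][5]).round(1),'t',s['t'],'F',s['force'].round(1),'w',s['gripper_width'])
    print('linear cm',(100*T.T@(np.array(P)-s['tcp_pos'])).round(2),'dyaw(tool z rot)',None if yaw is None else y-yaw)
E
python3 -c "
from h import *
rel([.491,-.0153,.34],30)"
```

```text
tcp [0.3976 0.1355 0.3412] yaw 78.9 tilt [ 0.001  0.    -1.   ] q6 19.4 t 2.85 F [ 1.3  0.4 -0.7] w 0.08585143229328782
linear cm [-12.99  12.07   0.13] dyaw(tool z rot) 48.87255276212191
```

Emit:
{"fn": "move_arm", "kwargs": {
  "rot": [
    [0,0,49],
    [0,0,49],
    [0,0,49],
    [0,0,49],
    [0,0,49],
    [0,0,49],
    [0,0,49],
    [0,0,49]
  ],
  "linear": [
    [-3,3,0],
    [-6,6,0],
    [-9,8.5,0],
    [-13,12,0],
    [-13,12,0],
    [-13,12,0],
    [-13,12,0],
    [-13,12,0]
  ],
  "fingers": [-1,-1,-1,-1,-1,-1,-1,-1]
}}

```text
t: 3.65
tcp_pos: [0.4907, -0.0125, 0.341]
tcp_rot: [3.031, 0.825, 0.0]
force: [-0.2, 0.2, 0.4]
gripper_width: 0.0852
```

```bash
python3 - <<'E'
from h import *
rel([.491,-.0153,.245],120)
c=arm.capture('wrist'); save('wrist1',c['color'])
for t in ['gauge','pointer','pointer_tip','two_bar_mark','knob']:
    print(t,[(np.round(d['position'],1).tolist(),round(d['p'],2)) for d in arm.pinpoint(t,c)])
print(proj([.491,-.0153,.212],c),proj([.561,-.031,.138],c))
np.save('w1.npy',c,allow_pickle=True)
E
```

```text
tcp [ 0.4907 -0.0125  0.341 ] yaw 30.4 tilt [ 0. -0. -1.] q6 49.1 t 3.65 F [-0.2  0.2  0.4] w 0.08520864776367036
linear cm [-0.12  0.25  9.6 ] dyaw(tool z rot) -89.56388696589558
gauge [([386.4, 129.7], 0.69), ([108.0, 158.9], 0.68)]
pointer [([383.1, 132.4], 0.64), ([108.4, 159.5], 0.57), ([239.5, 23.7], 0.44)]
pointer_tip [([91.5, 170.3], 0.67), ([392.1, 149.0], 0.4)]
two_bar_mark [([380.0, 139.9], 0.61)]
knob [([324.3, 205.9], 0.7), ([443.9, 206.7], 0.47)]
[[322.23114205 224.34037875]] [[376.33934036 138.00047217]]
```

View pics/wrist1.png

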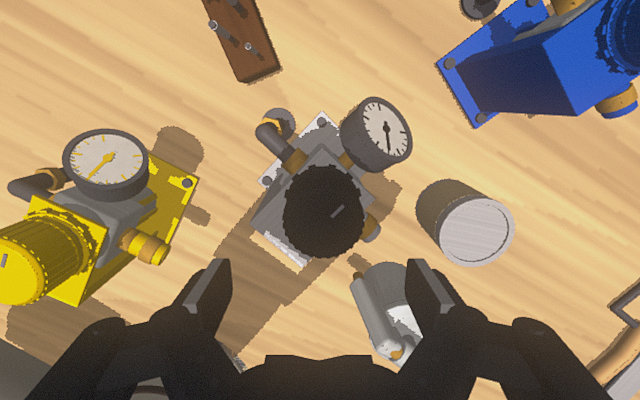

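```bash
cat >> h.py <<'E'
def rectify(c,C,n,S=12,half=34):
    # dial frame: n out, up = world-up projected ; view from reader: right = up x n
    n=n/np.linalg.norm(n); up=np.array([0,0,1.])-n[2]*n; up/=np.linalg.norm(up); rt=np.cross(up,n)
    L=int(2*half*S*.6); k=half/1000.
    src=proj([C+k*(a*rt+b*up) for a,b in [(-1,1),(1,1),(1,-1),(-1,-1)]],c).astype(np.float32)
    H=cv2.getPerspectiveTransform(src,np.float32([[0,0],[L,0],[L,L],[0,L]]))
    return cv2.warpPerspective(c['color'],H,(L,L),flags=cv2.INTER_CUBIC)
E
python3 - <<'E'
from h import *
c=np.load('w1.npy',allow_pickle=True).item(); z=c['z_map']; P=[];
for y in range(95,175):
    for x in range(330,430):
        if z[y,x]>0 and c['color'][y,x].min()>130:
            w=world((x,y),c,z[y,x])
            if .1<w[2]<.166: P.append(w)
P=np.array(P); print(len(P))
m=np.median(P,0)
for i in range(6):
    u,s,vt=np.linalg.svd(P-P.mean(0)); n=vt[2]*np.sign(vt[2,2]); r=(P-P.mean(0))@n; P=P[abs(r)<max(.0015,2*r.std())]
print(len(P),P.mean(0),n,r.std(),'yaw',np.degrees(np.arctan2(n[1],n[0])),'elev',np.degrees(np.arcsin(n[2])))
e1=np.cross(n,[0,0,1]);e1/=np.linalg.norm(e1);e2=np.cross(n,e1)
uv=np.c_[P@e1,P@e2]; (a,b),rad=cv2.minEnclosingCircle(uv.astype(np.float32)); C=a*e1+b*e2+(P.mean(0)@n)*n
print('C',C,rad)
save('dial1',rectify(c,C,n))
np.save('dial.npy',np.r_[C,n])
E
```

```text
1370
1347 [ 0.57231217 -0.03466511  0.13012463] [ 0.74589008 -0.17974267  0.64135837] 0.0004027060197891599 yaw -13.548673583658688 elev 39.893184606061084
C [ 0.57247115 -0.0356763   0.12965635] 0.027479737997055054
```

View pics/dial1.png

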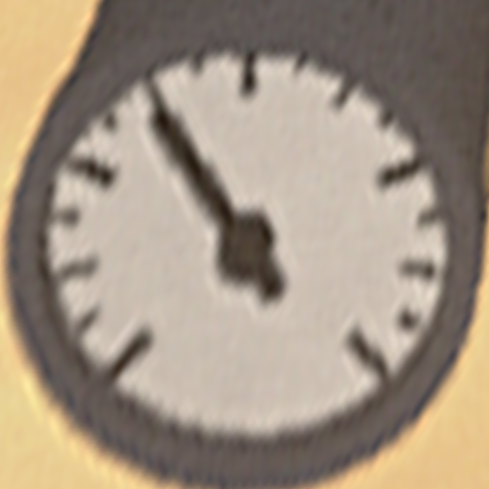

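Gauge reads -30° (about 1.55 bar), so the knob must turn about 50° clockwise. Next I check the knob axis with the wrist depth.

```bash
python3 - <<'E'
from h import *
c=np.load('w1.npy',allow_pickle=True).item(); z=c['z_map']; P=[]
for y in range(150,270):
    for x in range(260,390):
        if z[y,x]>0:
            w=world((x,y),c,z[y,x])
            if w[2]>.2 and abs(w[2]-.21)<.02: P.append(w)
P=np.array(P); print(len(P),P.mean(0),P.min(0),P.max(0)); print(cv2.minEnclosingCircle(P[:,:2].astype(np.float32)))
rel([.491,-.0155,.28],80)
E
```

```text
5004 [ 0.49443491 -0.0141745   0.21167609] [ 0.46176219 -0.04602693  0.20008441] [0.52181438 0.0141669  0.2145665 ]
((0.4917086958885193, -0.015921732410788536), 0.030313652008771896)
tcp [ 0.4907 -0.0125  0.341 ] yaw 30.3 tilt [ 0. -0. -1.] q6 49.2 t 3.95 F [-0.3  0.6 -0.6] w 0.0854811378500224
linear cm [-0.13  0.27  6.1 ] dyaw(tool z rot) -49.69415098130881
```

Emit:
{"fn": "move_arm", "kwargs": {
  "rot": [
    [0,0,-50],
    [0,0,-50],
    [0,0,-50],
    [0,0,-50],
    [0,0,-50],
    [0,0,-50],
    [0,0,-50],
    [0,0,-50]
  ],
  "linear": [
    [-0.12,0.3,1],
    [-0.12,0.3,2],
    [-0.12,0.3,3],
    [-0.12,0.3,4],
    [-0.12,0.3,4],
    [-0.12,0.3,4],
    [-0.12,0.3,4],
    [-0.12,0.3,4]
  ],
  "fingers": [-1,-1,-1,-1,-1,-1,-1,-1]
}}

```text
t: 4.75
tcp_pos: [0.4913, -0.0158, 0.3009]
tcp_rot: [2.406, 2.02, -0.0]
force: [0.5, -0.0, -0.5]
gripper_width: 0.0854
```

```bash
python3 - <<'E'
from h import *
rel([.4912,-.0157,.245],80)
c=arm.capture('wrist'); save('wrist2',c['color'])
E
```

```text
tcp [ 0.4913 -0.0158  0.3009] yaw 80.0 tilt [ 0. -0. -1.] q6 -0.9 t 4.75 F [ 0.5 -0.  -0.5] w 0.08540792352706396
linear cm [ 0.01 -0.01  5.59] dyaw(tool z rot) 0.030940630208192488
```

View pics/wrist2.png

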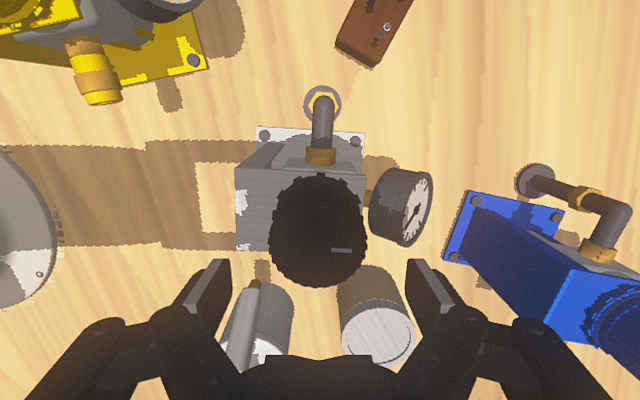

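The knob sits midway between the open jaws (centre about (319,228), jaw midline at column 318). Descending.

Emit:
{"fn": "move_arm", "kwargs": {
  "rot": [
    [0,0,0],
    [0,0,0],
    [0,0,0],
    [0,0,0],
    [0,0,0]
  ],
  "linear": [
    [0,0,2],
    [0,0,3.5],
    [0,0,4.8],
    [0,0,5.6],
    [0,0,5.6]
  ],
  "fingers": [-1,-1,-1,-1,-1]
}}

```text
t: 5.3
tcp_pos: [0.491, -0.0158, 0.2441]
tcp_rot: [-2.403, -2.023, 0.001]
force: [0.4, 0.1, 1.1]
gripper_width: 0.0856
```

Emit:
{"fn": "move_arm", "kwargs": {
  "rot": [
    [0,0,0],
    [0,0,0],
    [0,0,0],
    [0,0,0],
    [0,0,0],
    [0,0,0],
    [0,0,0],
    [0,0,0]
  ],
  "linear": [
    [0,0,0],
    [0,0,0],
    [0,0,0],
    [0,0,0],
    [0,0,0],
    [0,0,0],
    [0,0,0],
    [0,0,0]
  ],
  "fingers": [1,1,1,1,1,1,1,1]
}}

```text
t: 6.1
tcp_pos: [0.4909, -0.0158, 0.2458]
tcp_rot: [-2.403, -2.024, 0.0]
force: [-8.4, 2.0, 7.4]
gripper_width: 0.0586
```

```bash
python3 - <<'E'
from h import *
rel([.4912,-.0157,.245],80); print(arm.state()['ft_torque'])
c=arm.capture('wrist'); save('wrist3',c['color'])
E
```

```text
tcp [ 0.4909 -0.0158  0.2458] yaw 80.2 tilt [-0. -0. -1.] q6 -1.1 t 6.1 F [-8.4  2.   7.4] w 0.05858776087790539
linear cm [0.02 0.02 0.08] dyaw(tool z rot) 0.221272100381654
[0.1641593  1.37659361 0.00815422]
```

View pics/wrist3.png

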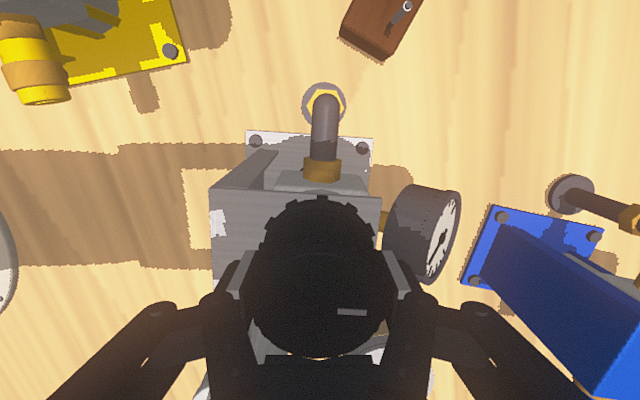

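Good grasp (58.6 mm opening, pads on both sides). Lifting in small steps while watching the force.

Emit:
{"fn": "move_arm", "kwargs": {
  "rot": [
    [0,0,0],
    [0,0,0]
  ],
  "linear": [
    [0,0,-0.1],
    [0,0,-0.2]
  ],
  "fingers": [1,1]
}}

```text
t: 6.35
tcp_pos: [0.4909, -0.0158, 0.2469]
tcp_rot: [-2.402, -2.024, 0.001]
force: [-3.3, -0.5, -5.8]
gripper_width: 0.0587
```

Emit:
{"fn": "move_arm", "kwargs": {
  "rot": [
    [0,0,0],
    [0,0,0]
  ],
  "linear": [
    [0,0,-0.1],
    [0,0,-0.2]
  ],
  "fingers": [1,1]
}}

```text
t: 6.55
tcp_pos: [0.491, -0.0158, 0.2488]
tcp_rot: [-2.402, -2.024, 0.001]
force: [-5.4, 1.1, -5.6]
gripper_width: 0.0587
```

Emit:
{"fn": "move_arm", "kwargs": {
  "rot": [
    [0,0,0],
    [0,0,0]
  ],
  "linear": [
    [0,0,-0.1],
    [0,0,-0.1]
  ],
  "fingers": [1,1]
}}

```text
t: 6.75
tcp_pos: [0.491, -0.0158, 0.2499]
tcp_rot: [-2.402, -2.024, 0.001]
force: [-6.5, 1.2, -3.5]
gripper_width: 0.0588
```

Emit:
{"fn": "move_arm", "kwargs": {
  "rot": [
    [0,0,0],
    [0,0,0]
  ],
  "linear": [
    [0,0,-0.1],
    [0,0,-0.2]
  ],
  "fingers": [1,1]
}}

```text
t: 6.95
tcp_pos: [0.491, -0.0158, 0.2517]
tcp_rot: [-2.402, -2.024, 0.001]
force: [-4.9, 0.3, -5.5]
gripper_width: 0.0588
```

Emit:
{"fn": "move_arm", "kwargs": {
  "rot": [
    [0,0,0],
    [0,0,0]
  ],
  "linear": [
    [0,0,-0.05],
    [0,0,-0.1]
  ],
  "fingers": [1,1]
}}

```text
t: 7.15
tcp_pos: [0.491, -0.0158, 0.2527]
tcp_rot: [-2.402, -2.024, 0.001]
force: [-6.2, 0.5, -5.5]
gripper_width: 0.0587
```

Emit:
{"fn": "move_arm", "kwargs": {
  "rot": [
    [0,0,0],
    [0,0,0]
  ],
  "linear": [
    [0,0,-0.04],
    [0,0,-0.04]
  ],
  "fingers": [1,1]
}}

```text
t: 7.35
tcp_pos: [0.491, -0.0158, 0.2532]
tcp_rot: [-2.402, -2.024, 0.001]
force: [-5.8, 1.0, -4.7]
gripper_width: 0.059
```

Emit:
{"fn": "move_arm", "kwargs": {
  "rot": [
    [0,0,0],
    [0,0,0]
  ],
  "linear": [
    [0,0,-0.05],
    [0,0,-0.05]
  ],
  "fingers": [1,1]
}}

```text
t: 7.55
tcp_pos: [0.491, -0.0158, 0.2537]
tcp_rot: [-2.402, -2.024, 0.001]
force: [-5.7, 1.3, -4.5]
gripper_width: 0.0589
```

Emit:
{"fn": "move_arm", "kwargs": {
  "rot": [
    [0,0,0],
    [0,0,0]
  ],
  "linear": [
    [0,0,-0.05],
    [0,0,-0.05]
  ],
  "fingers": [1,1]
}}

```text
t: 7.75
tcp_pos: [0.491, -0.0158, 0.2542]
tcp_rot: [-2.402, -2.024, 0.001]
force: [-5.4, 0.4, -4.3]
gripper_width: 0.0586
```

Emit:
{"fn": "move_arm", "kwargs": {
  "rot": [
    [0,0,0],
    [0,0,0]
  ],
  "linear": [
    [0,0,-0.05],
    [0,0,-0.05]
  ],
  "fingers": [1,1]
}}

```text
t: 7.95
tcp_pos: [0.491, -0.0158, 0.2547]
tcp_rot: [-2.402, -2.024, 0.001]
force: [-5.6, 0.7, -4.9]
gripper_width: 0.0587
```

Emit:
{"fn": "move_arm", "kwargs": {
  "rot": [
    [0,0,0],
    [0,0,0]
  ],
  "linear": [
    [0,0,-0.04],
    [0,0,-0.04]
  ],
  "fingers": [1,1]
}}

```text
t: 8.15
tcp_pos: [0.491, -0.0158, 0.2551]
tcp_rot: [-2.402, -2.024, 0.001]
force: [-5.5, 1.3, -4.7]
gripper_width: 0.0589
```

Emit:
{"fn": "move_arm", "kwargs": {
  "rot": [
    [0,0,0],
    [0,0,0]
  ],
  "linear": [
    [0,0,-0.05],
    [0,0,-0.05]
  ],
  "fingers": [1,1]
}}

```text
t: 8.35
tcp_pos: [0.491, -0.0158, 0.2553]
tcp_rot: [-2.402, -2.024, 0.001]
force: [-5.6, 0.9, -9.9]
gripper_width: 0.0587
```

```bash
python3 - <<'E'
from h import *
rel([.4912,-.0157,.245],80); print(arm.state()['ft_torque'])
c=arm.capture('wrist'); save('wrist4',c['color'])
z=c['z_map']; P=[]
for y in range(180,330):
    for x in range(255,385):
        if z[y,x]>0:
            w=world((x,y),c,z[y,x])
            if np.hypot(w[0]-.4912,w[1]+.0157)<.022: P.append(w[2])
print(np.percentile(P,[5,50,95]))
E
```

```text
tcp [ 0.491  -0.0158  0.2553] yaw 80.2 tilt [-0.001  0.    -1.   ] q6 -1.1 t 8.35 F [-5.6  0.9 -9.9] w 0.05872663946235693
linear cm [0.02 0.02 1.03] dyaw(tool z rot) 0.2262329777094152
[ 0.10942533  0.91537865 -0.06050273]
[0.22038448 0.2212525  0.22213869]
```

View pics/wrist4.png

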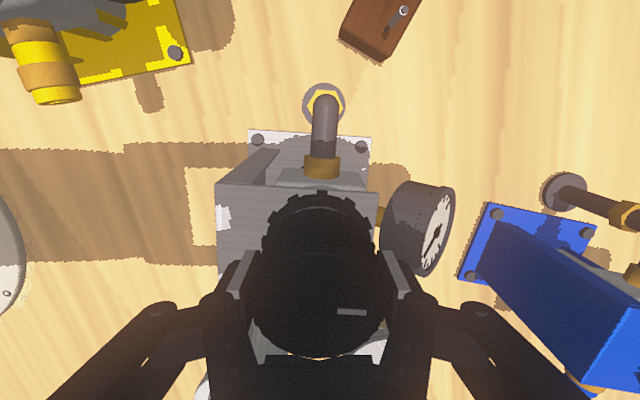

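The stop is felt: 9.9 N at 9.5 mm, with the knob top risen to 0.221. I'll ease off 0.2 mm and start turning clockwise.

Emit:
{"fn": "move_arm", "kwargs": {
  "rot": [
    [0,0,0],
    [0,0,2],
    [0,0,4],
    [0,0,6],
    [0,0,6]
  ],
  "linear": [
    [0,0,0.02],
    [0,0,0.02],
    [0,0,0.02],
    [0,0,0.02],
    [0,0,0.02]
  ],
  "fingers": [1,1,1,1,1]
}}

```text
t: 8.9
tcp_pos: [0.4911, -0.0158, 0.2553]
tcp_rot: [-2.506, -1.894, 0.001]
force: [-5.3, 1.3, -7.0]
gripper_width: 0.0586
```

```bash
python3 - <<'E'
from h import *
rel([.4912,-.0157,.245],30); print(arm.state()['ft_torque'])
c=arm.capture('wrist'); save('wrist5',c['color'])
d=np.load('dial.npy'); save('dial5',rectify(c,d[:3],d[3:]))
E
```

```text
tcp [ 0.4911 -0.0158  0.2553] yaw 74.2 tilt [-0.001 -0.    -1.   ] q6 5.0 t 8.9 F [-5.3  1.3 -7. ] w 0.05859754831562499
linear cm [0.02 0.01 1.03] dyaw(tool z rot) 44.154205736761526
[0.09908557 0.86124551 0.04196059]
```

View pics/dial5.png

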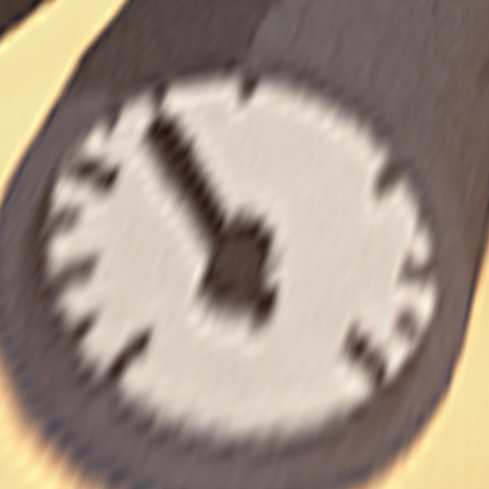

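Emit:
{"fn": "move_arm", "kwargs": {
  "rot": [
    [0,0,5],
    [0,0,10],
    [0,0,15],
    [0,0,20],
    [0,0,25],
    [0,0,30],
    [0,0,35],
    [0,0,38],
    [0,0,38]
  ],
  "linear": [
    [0,0,0],
    [0,0,0],
    [0,0,0],
    [0,0,0],
    [0,0,0],
    [0,0,0],
    [0,0,0],
    [0,0,0],
    [0,0,0]
  ],
  "fingers": [1,1,1,1,1,1,1,1,1]
}}

```text
t: 9.85
tcp_pos: [0.4914, -0.0161, 0.2554]
tcp_rot: [2.986, 0.975, 0.0]
force: [0.2, -3.1, -11.6]
gripper_width: 0.0587
```

```bash
python3 - <<'E'
from h import *
rel([.4912,-.0157,.245],30); print(arm.state()['ft_torque'])
c=arm.capture('wrist'); save('wrist6',c['color'])
d=np.load('dial.npy'); save('dial6',rectify(c,d[:3],d[3:]))
E
```

```text
tcp [ 0.4914 -0.0161  0.2554] yaw 36.2 tilt [ 0.    -0.001 -1.   ] q6 43.0 t 9.85 F [  0.2  -3.1 -11.6] w 0.05870570456376928
linear cm [ 0.01 -0.05  1.04] dyaw(tool z rot) 6.164950279455816
[-0.68478733 -0.00763431 -0.0434644 ]
```

View pics/dial6.png

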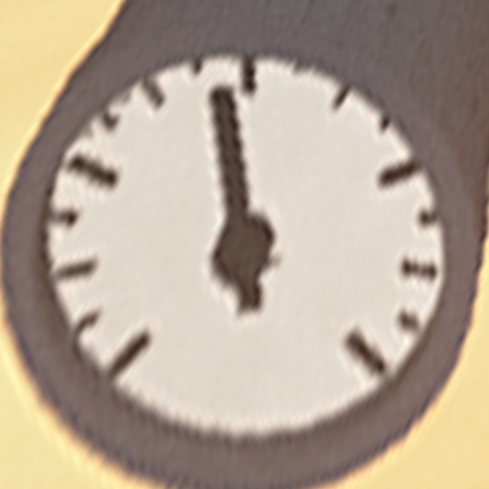

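View pics/wrist6.png

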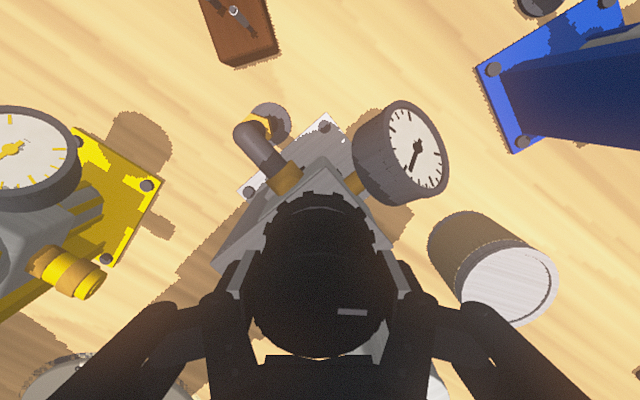

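Emit:
{"fn": "move_arm", "kwargs": {
  "rot": [
    [0,0,4],
    [0,0,8],
    [0,0,12],
    [0,0,12]
  ],
  "linear": [
    [0,0,0.03],
    [0,0,0.03],
    [0,0,0.03],
    [0,0,0.03]
  ],
  "fingers": [1,1,1,1]
}}

```text
t: 10.3
tcp_pos: [0.4915, -0.0163, 0.2553]
tcp_rot: [3.071, 0.658, 0.001]
force: [0.1, -5.3, -9.6]
gripper_width: 0.0586
```

```bash
python3 - <<'E'
from h import *
rel([.4912,-.0157,.245],30); print(arm.state()['ft_torque'])
c=arm.capture('wrist'); save('wrist7',c['color'])
for t in ['pointer','pointer_tip','two_bar_mark']:
    print(t,[(np.round(d['position'],1).tolist(),round(d['p'],2)) for d in arm.pinpoint(t,c)])
# refit dial from this view
z=c['z_map']; P=[];u0,v0=map(int,proj(np.load('dial.npy')[:3],c)[0]); print(u0,v0)
for y in range(v0-55,v0+56):
    for x in range(u0-50,u0+51):
        if z[y,x]>0 and c['color'][y,x].min()>130:
            w=world((x,y),c,z[y,x])
            if .1<w[2]<.166: P.append(w)
P=np.array(P)
for i in range(6):
    u,s,vt=np.linalg.svd(P-P.mean(0)); n=vt[2]*np.sign(vt[2,2]); r=(P-P.mean(0))@n; P=P[abs(r)<max(.0015,2*r.std())]
e1=np.cross(n,[0,0,1]);e1/=np.linalg.norm(e1);e2=np.cross(n,e1)
uv=np.c_[P@e1,P@e2]; (a,b),rad=cv2.minEnclosingCircle(uv.astype(np.float32)); C=a*e1+b*e2+(P.mean(0)@n)*n
print(n,C,rad,'yaw',np.degrees(np.arctan2(n[1],n[0])))
im=rectify(c,C,n); save('dial7',im)
E
```

```text
tcp [ 0.4915 -0.0163  0.2553] yaw 24.2 tilt [ 0.001 -0.001 -1.   ] q6 55.0 t 10.3 F [ 0.1 -5.3 -9.6] w 0.05864486544214615
linear cm [-0.   -0.06  1.03] dyaw(tool z rot) -5.826075321459427
[-0.92429358 -0.00754329  0.02569307]
pointer [([397.0, 128.8], 0.54), ([20.9, 213.1], 0.53)]
pointer_tip [([394.2, 152.8], 0.65)]
two_bar_mark [([393.7, 147.6], 0.56)]
399 128
[ 0.74550639 -0.18111414  0.64141866] [ 0.57065923 -0.03761204  0.13116446] 0.03045548126101494 yaw -13.654961501884438
```

View pics/dial7.png

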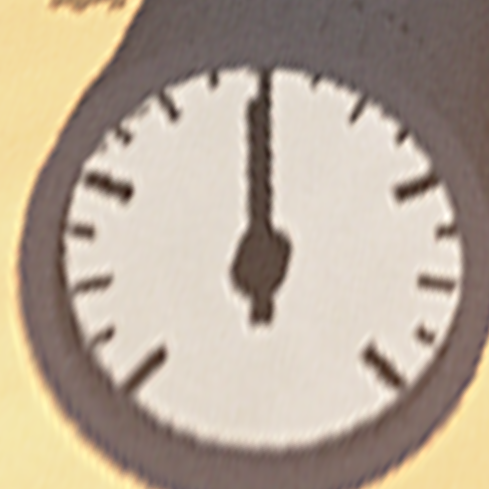

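```bash
cat > ptr.py <<'E'
from h import *
def ptr(im,hub):
    g=cv2.cvtColor(im,cv2.COLOR_RGB2GRAY).astype(float); yy,xx=np.mgrid[:g.shape[0],:g.shape[1]]
    best=[]
    for hx in [hub[0]]:
        for hy in [hub[1]]:
            w=np.clip(150-g,0,None); dx=xx-hx; dy=hy-yy; r=np.hypot(dx,dy)
            m=(r>35)&(r<150)&(dy>-5)
            a=np.degrees(np.arctan2(dx,dy))
            # angle by robust line fit on dark pixels near peak
            h,b=np.histogram(a[m],bins=np.arange(-75,76,3),weights=w[m]); p=b[h.argmax()]+1.5
            m&=abs(a-p)<12
            ys,xs=yy[m],xx[m]; ww=w[m]; mu=np.array([(xs*ww).sum(),(ys*ww).sum()])/ww.sum()
            C=np.cov(np.array([xs,ys]),aweights=ww); e=np.linalg.eigh(C)[1][:,1]; e*=-np.sign(e[1])
            return np.degrees(np.arctan2(e[0],-e[1])), np.average(a[m],weights=ww)
for n,h in [('dial1',(246,247)),('dial5',(238,262)),('dial6',(244,252)),('dial7',(261,260))]:
    im=cv2.imread('pics/'+n+'.png')[:,:,::-1]; print(n,ptr(im,h))
E
python3 ptr.py
```

```text
dial1 (np.float64(-33.25052167903562), np.float64(-33.58221564497698))
dial5 (np.float64(-30.937965457782443), np.float64(-30.375434823413496))
dial6 (np.float64(-8.52892954233916), np.float64(-7.522944336930735))
dial7 (np.float64(-1.5542271836394468), np.float64(-0.6419907728979822))
```

View pics/wrist7.png

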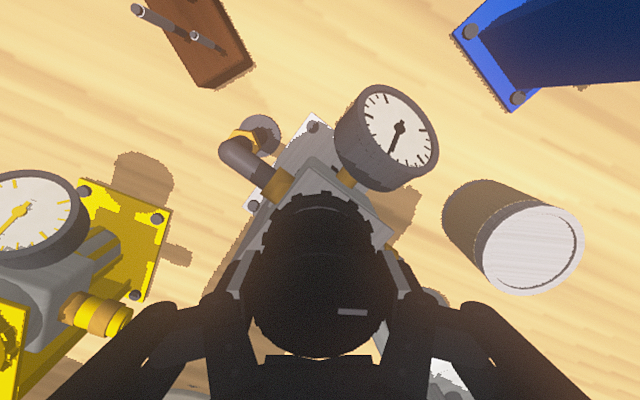

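Pointer is at about -1° and the start was about -33.5°, so 2 bar lies near 58° of total turn. I'll turn the last 2° and check.

Emit:
{"fn": "move_arm", "kwargs": {
  "rot": [
    [0,0,2],
    [0,0,2],
    [0,0,2]
  ],
  "linear": [
    [0,0,0.02],
    [0,0,0.03],
    [0,0,0.03]
  ],
  "fingers": [1,1,1]
}}

```text
t: 10.8
tcp_pos: [0.4915, -0.0163, 0.2553]
tcp_rot: [3.081, 0.608, 0.001]
force: [-0.7, -5.8, -6.1]
gripper_width: 0.059
```

```bash
python3 - <<'E'
from h import *
rel([.4912,-.0157,.245],22); print(arm.state()['ft_torque'])
c=arm.capture('wrist')
im=rectify(c,np.array([ 0.57065923,-0.03761204,0.13116446]),np.array([ 0.74550639,-0.18111414,0.64141866])); save('dial8',im)
c=arm.capture('top'); d=np.load('dial.npy'); save('dialtop8',rectify(c,d[:3],d[3:]))
E
sed -i "s/('dial7',(261,260))/('dial7',(261,260)),('dial8',(261,260))/" ptr.py; python3 ptr.py|tail -1
```

```text
tcp [ 0.4915 -0.0163  0.2553] yaw 22.3 tilt [ 0.001 -0.001 -1.   ] q6 56.8 t 10.8 F [-0.7 -5.8 -6.1] w 0.05902407895558794
linear cm [-0.   -0.07  1.03] dyaw(tool z rot) 0.3245974195869188
[-0.96192044  0.14006198  0.01015836]
dial8 (np.float64(0.8686876839176336), np.float64(1.068495987272845))
```

View pics/dial8.png

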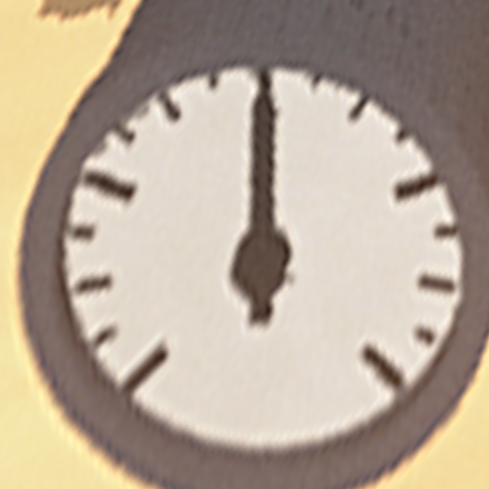

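The pointer is on the 2 bar mark: column 263 against mark 265, about +1°. Now pressing down gently to feel for the teeth.

Emit:
{"fn": "move_arm", "kwargs": {
  "rot": [
    [0,0,0],
    [0,0,0],
    [0,0,0]
  ],
  "linear": [
    [0,0,0.15],
    [0,0,0.3],
    [0,0,0.3]
  ],
  "fingers": [1,1,1]
}}

```text
t: 11.2
tcp_pos: [0.4915, -0.0163, 0.2528]
tcp_rot: [3.081, 0.608, 0.002]
force: [-2.8, -4.7, -0.3]
gripper_width: 0.0584
```

Emit:
{"fn": "move_arm", "kwargs": {
  "rot": [
    [0,0,0],
    [0,0,0]
  ],
  "linear": [
    [0,0,0.06],
    [0,0,0.06]
  ],
  "fingers": [1,1]
}}

```text
t: 11.4
tcp_pos: [0.4915, -0.0163, 0.2524]
tcp_rot: [3.081, 0.608, 0.002]
force: [-4.4, -6.0, 3.1]
gripper_width: 0.0586
```

Emit:
{"fn": "move_arm", "kwargs": {
  "rot": [
    [0,0,0],
    [0,0,0]
  ],
  "linear": [
    [0,0,0.04],
    [0,0,0.04]
  ],
  "fingers": [1,1]
}}

```text
t: 11.6
tcp_pos: [0.4915, -0.0163, 0.2521]
tcp_rot: [3.081, 0.608, 0.002]
force: [-4.6, -3.6, 4.1]
gripper_width: 0.0588
```

Emit:
{"fn": "move_arm", "kwargs": {
  "rot": [
    [0,0,0],
    [0,0,0]
  ],
  "linear": [
    [0,0,0.04],
    [0,0,0.04]
  ],
  "fingers": [1,1]
}}

```text
t: 11.8
tcp_pos: [0.4915, -0.0163, 0.2517]
tcp_rot: [3.081, 0.608, 0.002]
force: [-5.8, -3.3, 5.3]
gripper_width: 0.0586
```

Emit:
{"fn": "move_arm", "kwargs": {
  "rot": [
    [0,0,0],
    [0,0,0]
  ],
  "linear": [
    [0,0,0.04],
    [0,0,0.04]
  ],
  "fingers": [1,1]
}}

```text
t: 12.0
tcp_pos: [0.4915, -0.0163, 0.2514]
tcp_rot: [3.081, 0.608, 0.002]
force: [-5.0, -5.2, 4.6]
gripper_width: 0.0591
```

Emit:
{"fn": "move_arm", "kwargs": {
  "rot": [
    [0,0,0],
    [0,0,0]
  ],
  "linear": [
    [0,0,0.04],
    [0,0,0.04]
  ],
  "fingers": [1,1]
}}

```text
t: 12.2
tcp_pos: [0.4915, -0.0163, 0.251]
tcp_rot: [3.081, 0.608, 0.002]
force: [-5.9, -4.3, 5.4]
gripper_width: 0.059
```

Emit:
{"fn": "move_arm", "kwargs": {
  "rot": [
    [0,0,0],
    [0,0,0]
  ],
  "linear": [
    [0,0,0.03],
    [0,0,0.03]
  ],
  "fingers": [1,1]
}}

```text
t: 12.4
tcp_pos: [0.4915, -0.0163, 0.2508]
tcp_rot: [3.081, 0.608, 0.002]
force: [-6.0, -4.5, 6.8]
gripper_width: 0.0591
```

Emit:
{"fn": "move_arm", "kwargs": {
  "rot": [
    [0,0,0],
    [0,0,0]
  ],
  "linear": [
    [0,0,0.03],
    [0,0,0.03]
  ],
  "fingers": [1,1]
}}

```text
t: 12.6
tcp_pos: [0.4916, -0.0163, 0.2505]
tcp_rot: [3.081, 0.608, 0.003]
force: [-6.9, -3.6, 6.9]
gripper_width: 0.0586
```

```bash
python3 - <<'E'
from h import *
rel([.4912,-.0157,.245],22); print(arm.state()['ft_torque'])
c=arm.capture('wrist'); save('wrist9',c['color'])
z=c['z_map']; P=[]
for y in range(180,330):
    for x in range(255,385):
        if z[y,x]>0:
            w=world((x,y),c,z[y,x])
            if np.hypot(w[0]-.4912,w[1]+.0157)<.022: P.append(w[2])
print(np.percentile(P,[5,50,95]))
E
```

```text
tcp [ 0.4916 -0.0163  0.2505] yaw 22.3 tilt [ 0.002 -0.001 -1.   ] q6 56.8 t 12.6 F [-6.9 -3.6  6.9] w 0.0585829371756811
linear cm [-0.01 -0.07  0.55] dyaw(tool z rot) 0.32578083866489393
[-0.75796655  1.04169345 -0.18488865]
[0.21565939 0.21653041 0.21738282]
```

Emit:
{"fn": "move_arm", "kwargs": {
  "rot": [
    [0,0,0],
    [0,0,0]
  ],
  "linear": [
    [0,0,0.04],
    [0,0,0.04]
  ],
  "fingers": [1,1]
}}

```text
t: 12.85
tcp_pos: [0.4915, -0.0163, 0.2501]
tcp_rot: [3.081, 0.608, 0.003]
force: [-5.9, -4.5, 7.4]
gripper_width: 0.059
```

Emit:
{"fn": "move_arm", "kwargs": {
  "rot": [
    [0,0,0],
    [0,0,0]
  ],
  "linear": [
    [0,0,0.03],
    [0,0,0.03]
  ],
  "fingers": [1,1]
}}

```text
t: 13.05
tcp_pos: [0.4915, -0.0163, 0.2498]
tcp_rot: [3.081, 0.608, 0.003]
force: [-6.0, -4.1, 9.2]
gripper_width: 0.0589
```

```bash
cat >> h.py <<'E'
def chk(tag=None):
    rel([.4912,-.0157,.245]); print('tq',arm.state()['ft_torque'].round(3))
    c=arm.capture('wrist'); 
    if tag: save('wrist'+tag,c['color']); save('dial'+tag,rectify(c,np.array([ 0.57065923,-0.03761204,0.13116446]),np.array([ 0.74550639,-0.18111414,0.64141866])))
    z=c['z_map']; v,u=np.mgrid[180:330,255:385]; zz=z[v,u].astype(float)
    X=np.stack([(u-c['cx'])/c['fx']*zz,(v-c['cy'])/c['fy']*zz,zz],-1)-np.array(c['tvec']).ravel()
    W=X@cv2.Rodrigues(np.array(c['rvec'],float))[0]
    m=(zz>0)&(np.hypot(W[...,0]-.4912,W[...,1]+.0157)<.022)&(W[...,2]>.2)
    w=W[m]; A=np.c_[w[:,:2]-[.4912,-.0157],np.ones(len(w))]; s=np.linalg.lstsq(A,w[:,2],rcond=None)[0]
    print('knob top',np.median(w[:,2]).round(5),'slope',s.round(4))
E
python3 -c "
from h import *
chk('10')"
```

```text
tcp [ 0.4915 -0.0163  0.2498] yaw 22.3 tilt [ 0.002 -0.001 -1.   ] q6 56.8 t 13.05 F [-6.  -4.1  9.2] w 0.05891493163283821
linear cm [-0.01 -0.07  0.48] dyaw(tool z rot) None
tq [-0.76   1.107 -0.201]
knob top 0.2159 slope [ 2.000e-04 -1.600e-03  2.159e-01]
```

View pics/wrist10.png

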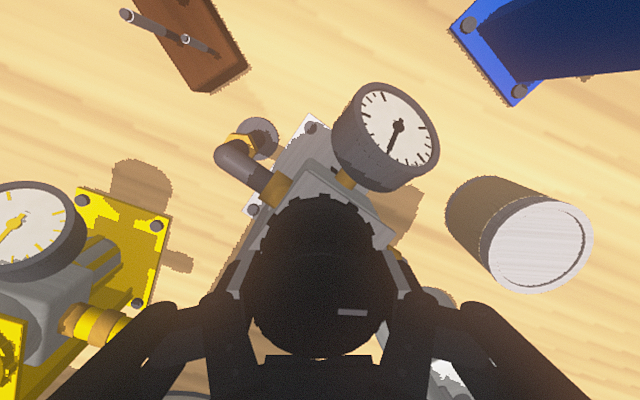

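The knob has passed the 6 mm tooth-contact height (top now 0.2159, about 4 mm of lift left). It seems to be in a gap already and rubbing on a flank, with torque -0.2 pushing it clockwise. I'll ease it 1.5° clockwise and continue down.

Emit:
{"fn": "move_arm", "kwargs": {
  "rot": [
    [0,0,1],
    [0,0,1.5],
    [0,0,1.5]
  ],
  "linear": [
    [0,0,0],
    [0,0,0],
    [0,0,0]
  ],
  "fingers": [1,1,1]
}}

```text
t: 13.4
tcp_pos: [0.4915, -0.0163, 0.2496]
tcp_rot: [3.088, 0.567, 0.002]
force: [-5.3, -4.2, 5.0]
gripper_width: 0.0592
```

```bash
python3 -c "
from h import *
chk('11')"
```

```text
tcp [ 0.4915 -0.0163  0.2496] yaw 20.8 tilt [ 0.002 -0.001 -1.   ] q6 58.3 t 13.4 F [-5.3 -4.2  5. ] w 0.059151727131714675
linear cm [-0.01 -0.07  0.46] dyaw(tool z rot) None
tq [-0.859  0.788  0.096]
knob top 0.21562 slope [ 0.0019 -0.0018  0.2156]
```

Easing dropped the force to 5 N and relieved the torque. Continuing down.

Emit:
{"fn": "move_arm", "kwargs": {
  "rot": [
    [0,0,0],
    [0,0,0]
  ],
  "linear": [
    [0,0,0.06],
    [0,0,0.06]
  ],
  "fingers": [1,1]
}}

```text
t: 13.65
tcp_pos: [0.4915, -0.0163, 0.2489]
tcp_rot: [3.088, 0.568, 0.002]
force: [-4.7, -4.3, 3.4]
gripper_width: 0.0593
```

Emit:
{"fn": "move_arm", "kwargs": {
  "rot": [
    [0,0,0],
    [0,0,0]
  ],
  "linear": [
    [0,0,0.06],
    [0,0,0.06]
  ],
  "fingers": [1,1]
}}

```text
t: 13.85
tcp_pos: [0.4915, -0.0163, 0.2483]
tcp_rot: [3.088, 0.568, 0.002]
force: [-3.6, -4.8, 4.1]
gripper_width: 0.0589
```

Emit:
{"fn": "move_arm", "kwargs": {
  "rot": [
    [0,0,0],
    [0,0,0]
  ],
  "linear": [
    [0,0,0.06],
    [0,0,0.06]
  ],
  "fingers": [1,1]
}}

```text
t: 14.05
tcp_pos: [0.4915, -0.0163, 0.2477]
tcp_rot: [3.088, 0.568, 0.002]
force: [-4.5, -5.1, 2.9]
gripper_width: 0.0583
```

Emit:
{"fn": "move_arm", "kwargs": {
  "rot": [
    [0,0,0],
    [0,0,0]
  ],
  "linear": [
    [0,0,0.05],
    [0,0,0.05]
  ],
  "fingers": [1,1]
}}

```text
t: 14.25
tcp_pos: [0.4915, -0.0163, 0.2472]
tcp_rot: [3.088, 0.568, 0.002]
force: [-5.0, -4.5, 3.3]
gripper_width: 0.0586
```

Sliding freely in the gap. Continuing to the bottom.

Emit:
{"fn": "move_arm", "kwargs": {
  "rot": [
    [0,0,0],
    [0,0,0]
  ],
  "linear": [
    [0,0,0.05],
    [0,0,0.05]
  ],
  "fingers": [1,1]
}}

```text
t: 14.45
tcp_pos: [0.4915, -0.0163, 0.2467]
tcp_rot: [3.088, 0.568, 0.002]
force: [-3.6, -5.3, 3.2]
gripper_width: 0.0587
```

Emit:
{"fn": "move_arm", "kwargs": {
  "rot": [
    [0,0,0],
    [0,0,0]
  ],
  "linear": [
    [0,0,0.05],
    [0,0,0.05]
  ],
  "fingers": [1,1]
}}

```text
t: 14.65
tcp_pos: [0.4915, -0.0163, 0.2462]
tcp_rot: [3.088, 0.568, 0.002]
force: [-4.5, -5.2, 2.8]
gripper_width: 0.0586
```

Emit:
{"fn": "move_arm", "kwargs": {
  "rot": [
    [0,0,0],
    [0,0,0]
  ],
  "linear": [
    [0,0,0.03],
    [0,0,0.03]
  ],
  "fingers": [1,1]
}}

```text
t: 14.85
tcp_pos: [0.4915, -0.0163, 0.2461]
tcp_rot: [3.088, 0.568, 0.002]
force: [-6.0, -4.4, 5.9]
gripper_width: 0.0588
```

```bash
python3 -c "
from h import *
chk('12')"
```

```text
tcp [ 0.4915 -0.0163  0.2461] yaw 20.8 tilt [ 0.002 -0.001 -1.   ] q6 58.3 t 14.85 F [-6.  -4.4  5.9] w 0.05884186894682436
linear cm [-0.01 -0.07  0.11] dyaw(tool z rot) None
tq [-0.794  1.005  0.047]
knob top 0.21213 slope [ 0.0017 -0.0003  0.2121]
```

Emit:
{"fn": "move_arm", "kwargs": {
  "rot": [
    [0,0,0],
    [0,0,0]
  ],
  "linear": [
    [0,0,0.03],
    [0,0,0.03]
  ],
  "fingers": [1,1]
}}

```text
t: 15.1
tcp_pos: [0.4916, -0.0163, 0.246]
tcp_rot: [3.088, 0.568, 0.003]
force: [-6.3, -3.6, 8.3]
gripper_width: 0.0591
```

Emit:
{"fn": "move_arm", "kwargs": {
  "rot": [
    [0,0,0],
    [0,0,0]
  ],
  "linear": [
    [0,0,0.03],
    [0,0,0.03]
  ],
  "fingers": [1,1]
}}

```text
t: 15.3
tcp_pos: [0.4916, -0.0163, 0.2459]
tcp_rot: [3.088, 0.568, 0.003]
force: [-7.9, -3.8, 12.4]
gripper_width: 0.0588
```

Bottomed firmly at 12.4 N, with TCP z at 0.2459 against 0.2458 for the original home height. I'll open the jaws, retreat and check.

Emit:
{"fn": "move_arm", "kwargs": {
  "rot": [
    [0,0,0],
    [0,0,0],
    [0,0,0],
    [0,0,0],
    [0,0,0],
    [0,0,0]
  ],
  "linear": [
    [0,0,0],
    [0,0,0],
    [0,0,0],
    [0,0,0],
    [0,0,0],
    [0,0,0]
  ],
  "fingers": [-1,-1,-1,-1,-1,-1]
}}

```text
t: 15.9
tcp_pos: [0.4913, -0.0159, 0.2442]
tcp_rot: [3.09, 0.565, -0.0]
force: [-1.0, -0.3, -0.4]
gripper_width: 0.0854
```

Emit:
{"fn": "move_arm", "kwargs": {
  "rot": [
    [0,0,0],
    [0,0,0],
    [0,0,0],
    [0,0,0],
    [0,0,0],
    [0,0,0]
  ],
  "linear": [
    [0,0,-1],
    [0,0,-3],
    [0,0,-5],
    [0,0,-7],
    [0,0,-9.5],
    [0,0,-9.5]
  ],
  "fingers": [-1,-1,-1,-1,-1,-1]
}}

```text
t: 16.5
tcp_pos: [0.4918, -0.016, 0.3431]
tcp_rot: [3.088, 0.565, 0.007]
force: [-0.2, 0.4, -0.1]
gripper_width: 0.0849
```

```bash
python3 - <<'E'
from h import *
chk('13')
c=arm.capture('top'); save('top13',c['color'])
c=arm.capture('side'); save('side13',c['color'])
E
python3 - <<'E'
E
sed -i "s/('dial8',(261,260))/('dial8',(261,260)),('dial13',(261,260))/" ptr.py; python3 ptr.py|tail -1
```

```text
tcp [ 0.4918 -0.016   0.3431] yaw 20.7 tilt [ 0.005 -0.001 -1.   ] q6 58.4 t 16.5 F [-0.2  0.4 -0.1] w 0.08494539273369606
linear cm [-0.09 -0.07  9.8 ] dyaw(tool z rot) None
tq [0.011 0.045 0.016]
knob top 0.21218 slope [ 0.0021 -0.0009  0.2122]
dial13 (np.float64(2.0927745775667623), np.float64(3.1814820776274573))
```

View pics/dial13.png

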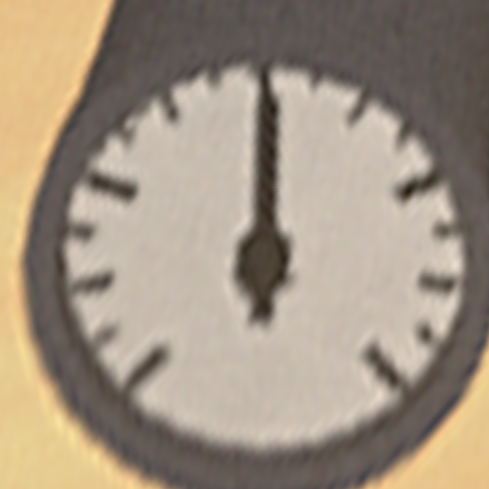

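View pics/wrist13.png

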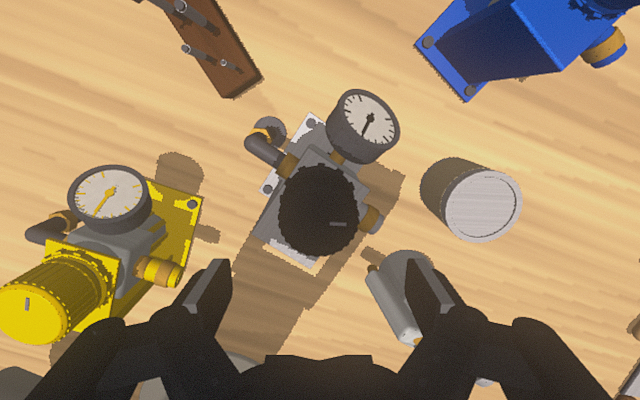

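The knob is back at its home height (top 0.2122), the pointer is on the 2 bar mark, and the gripper is clear with zero force. Handing in.

```bash
python3 -c "
from h import *
print(arm.sign_off(), arm.state()['t'])"
```

```text
the job is handed in; nothing more can be done
the job is handed in; nothing more can be done
```

The grey regulator is set to about 2 bar, its knob is pressed fully home, and the job is handed in after about 17 s of robot time.

**What I did:**
- I lifted the knob to its stop, about 9.5 mm up, where the force read about 10 N. The highest pull reported on it was 11.6 N.
- I turned it about 58° clockwise until the pointer stood on the 2 bar mark, then pressed it down.
- It rubbed on the side of a lock gap, so I eased it 1.5° further clockwise. It then slid down to a firm bottom at 12.4 N, and I let go and moved clear.

**Last checks:**
- **Knob height:** the top is at 0.2122 m, against 0.212 m when locked at the start.
- **Gauge:** the pointer reads about +1 to +3° from the 2 bar mark, roughly 2.02 to 2.05 bar.
- **Contact:** the gripper is open above the knob and the force is near zero.
- **Other things:** the tin, drill bits and spray gun looked unmoved in the last wrist picture. I saved final top and side pictures but did not look at them.

**Disagreements:**
- **Start reading:** my first reading of the gauge by eye was -30°; a fit gave -33.5°, which agrees with how far the knob turned.
- **Gap position:** I expected gaps every 36° from the start, but one lay at about 58 to 60°, right at 2 bar.
- **Lock:** I judged it from the height and the firm bottom, and did not test it by trying to turn the knob.

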